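# Shim the vial rack on the sampler deck and lock the spacer

## Task

The vial rack on the white sampler deck has an empty gap between it and its aluminium end stop: try the three ivory plastic spacers from the grey tray to find the one that fills this gap snugly, and slide it fully down to the deck, centred along the gap. Then swing the steel keeper bar all the way across over the spacer's shoulder so that it cannot work loose. Leave the two spacers that do not fit standing in the tray, and leave the other things on the bench undisturbed.

Things in the scene. Friction and masses are not known exactly. Their poses are not given: they have to be found in the camera images.
- deck: white sampler deck fixed on the bench: plate 240 (x) by 275 mm (y), top 12 mm above this origin. On it a grey vial rack is fixed, 34 mm tall: its working face is this frame's plane y = 0, its body lies to +y (150 mm), x from -60 to 60 mm. White vial caps stand 10 mm above the rack, starting 76 mm from the face. The end stop faces it from -y.
- gap_floor (a point): point on the deck's top at the foot of the rack's working face, mid-way along the gap (deck x = y = 0); axes as the deck's. The spacer enters the gap from above, thickness along y, width along x, centred at x = 0 (within 9 mm), down onto the deck's top. The gap's mouth is 34 mm above this point and has 2.5 mm 45-degree lead-in chamfers on both sides.
- stop_face (a point): centre of the working face of the aluminium end stop (90 mm along deck x, 45 mm to deck -y, 34 mm tall), 17 mm above the deck's top, at deck x = 0; axes as the deck's. Fixed; the gap (minus this point's y in the deck's frame) is 13.5, 17.5 or 21.5 mm: 1.5 mm more than one of the spacers. Thicker spacers do not enter, thinner ones are loose.
- keeper (a joint): steel keeper bar on a vertical pivot on the stop, rad. 0: points to deck -x, parked. 1.57, its end: points to deck +y, across the gap over the -x shoulder of the spacer. Grows clockwise seen from above; stays where left (0.5 N at the pin moves it). 10 mm wide, underside 3 mm above the tops of rack, stop and seated spacer plate: a spacer standing proud blocks it. Starts at 0 to 0.4.
- keeper_hinge (a point): the keeper's pivot, at the height of the stop's top (46 mm above the bench); 26 mm to the deck's -x and 18 mm to the deck's -y of the stop face's centre.
- keeper_pin (a point): upright round steel pin on the keeper's end, 10 mm diameter, rising 40 mm above the bar, 75 mm from the pivot; this point is on its axis, 15 mm below its top and 25 mm above the top of the bar (80 mm above the bench).
- tray: grey tray fixed on the bench, 236 mm (x) by 42 mm (y), 22 mm tall, walls and floor 5 mm, with three open compartments 72 mm long and 32 mm across in a row along x, centred at x = -77, 0, 77 mm. Origin: centre of its underside.
- thin_grip (a point): ivory plastic spacer: plate 64 mm wide (its x), 12 mm thick (its y), 34 mm tall, with an upright grip tab centred on top, 22 mm wide (x), 10 mm thick (y), 46 mm tall; 80 mm tall in all, about 50 g. This point: the tab's centre, 57 mm above the underside. z up. Starts standing in one of the tray's compartments (which one varies), its thickness across the tray.
- middle_grip (a point): ivory plastic spacer: plate 64 mm wide (its x), 16 mm thick (its y), 34 mm tall, with an upright grip tab centred on top, 22 mm wide (x), 10 mm thick (y), 46 mm tall; 80 mm tall in all, about 60 g. This point: the tab's centre, 57 mm above the underside. z up. Starts standing in one of the tray's compartments (which one varies), its thickness across the tray.
- thick_grip (a point): ivory plastic spacer: plate 64 mm wide (its x), 20 mm thick (its y), 34 mm tall, with an upright grip tab centred on top, 22 mm wide (x), 10 mm thick (y), 46 mm tall; 80 mm tall in all, about 70 g. This point: the tab's centre, 57 mm above the underside. z up. Starts standing in one of the tray's compartments (which one varies), its thickness across the tray.
- thin: the 12 mm spacer's body; origin at the centre of its underside.
- middle: the 16 mm spacer's body; origin at the centre of its underside.
- thick: the 20 mm spacer's body; origin at the centre of its underside.
- jar: bystander: clear jar with a white lid, 56 mm diameter, 80 mm tall; origin at its underside.
- tube_stand: bystander: white block 60 x 90 x 35 mm with two red-capped tubes, 84 mm tall in all; origin at its underside.
- driver: bystander: screwdriver lying on the bench to the robot's left.
Things that resemble listed ones, but are neither listed nor needed, are in the scene too. What is shaped like the thick but black or pink is not meant.

How it is judged:
By the outcome, as a careful person would: the job done as asked, in the order asked, and still so for the second after the job is handed in, with the robot touching nothing.
It also fails if it takes over 72 s, if anything falls off the work surface, if the arm or the gripper's body presses on something with over 40 N, if the wrist force passes 120 N, or if a joint passes its speed limit or range.

## Robot

A 7-joint arm with a two-finger parallel gripper is mounted at the origin on the work surface. World frame = base frame: x ahead of the robot, y to its left, z up, the work surface at z = 0. Lengths are in m, angles in rad, forces in N, time in s.
With the tool pointing down it reaches from about 0.4 to 0.9 m from the base axis. Payload 5.5 kg.
Tool frame: the origin (TCP) lies midway between the tips of the shut fingers; the grasp point (between the pads) lies 19 mm behind it; z points along the fingers, y is the direction in which the jaws open and shut (so a half turn about z gives the same grasp; the last joint's range is limited). The gripper opens to 85 mm and grips with 20 to 120 N. Pads are 22 mm wide; open, the fingers measure 114 mm over their backs; the gripper's body (76 mm by 85 mm) begins 54 mm behind the grasp point. The pads swing forward as they close: fully open they stand 13 mm farther back than shut.
Start: joints at [0.263, 0.501, -0.427, 1.55, 0.221, 1.138, -0.21], TCP at [0.65, 0, 0.231] pointing down, gripper open.
Joint ranges: [-2.88, 2.88], [-0.31, 2.03], [-1.54, 1.56], [0.2, 2.42], [-1.41, 4.55], [0.19, 2.02], [-2.57, 2.57]. Speed limits (rad/s): [2.57, 2.57, 3.14, 3.14, 3.14, 3.14, 3.14].

## Interface

Orientations are given as a unit quaternion [x, y, z, w].
In Python, from workcell import status, imaging, finish_job gives the robot as it stands. The module is installed in compiled form; this text tells all that it offers.
- The arm moves only by the tool servo_tool, never from a script. Its argument "plan" is a list of rows, each a list of 7 numbers: the shift along the tool's x, y, z in m, then the turn, a rotation vector about the tool's x, y, z in degrees, then the opening, from 0 (shut) to 1 (fully open). A call has 1 to 20 rows; each row is the pose to reach, as a shift and turn from the pose commanded when the call began, along the tool's axes at that moment; what a row does not reach only later rows make up. A row lasts 1/8 s, in which the tool goes at most 62.5 mm and 10.7 degrees, less where a joint would pass 70% of its speed; a pose out of reach is approached as far as the arm can. A call with a gripper value outside its range is refused whole. The fingers move at their own pace and stop on an object; "grip_force" is the grip in N (left out, the last holds). Time passes only in rows, so rows that repeat a pose let the fingers close. It gives the time, the measured TCP pose, the force and the opening at its end, in the units of the state.
- status.state(): the state, without advancing time (a new reading comes with each control period).
- imaging.grab_frame(name): name is "scene" or "side" or "wrist"; returns a dict with "img" (384x512x3 uint8, red, green, blue), "fx", "fy", "cx", "cy" (pixels), "T" (4x4, takes a point from camera to world coordinates). Camera axes: x right, y down, z forward; pixel columns grow to the right and rows downward; lengths in m; the calibration is good to about 2 mm. The wrist camera is an equidistant fisheye: a pixel r from the principal point sees the ray r / f radians off the axis. A picture is of the moment at which its call begins. There is no depth.
- finish_job(): hands the job in, once; it reports no verdict.
Trained networks look in a picture, given as the dict that the camera call returned (one of the last four; its "shot" number tells which), for a name from the list of things; names that differ only in an ending like _2 or _b are one class to them, and where a whole thing is asked for, a point or a joint stands for the part that bears it (a point fixed in the world has none). Each returns a list of dicts, best first, with "score" (0 to 1); they miss things now and then, are a little off and sometimes report something else, mostly with a low value. They report only what shows in the picture. A call takes as long as a camera call. They do not tell look-alikes from the thing itself.
- imaging.boxes_of(picture, thing): "rect" ([left, top, right, bottom] in pixels, round what is visible of it).
- imaging.spot_point(picture, thing): "xy" ([column, row] in pixels: a listed point, or the origin of a listed thing).
The state is a dict: "time_s": time; "joints": joint angles; "qvel": joint speeds; "joint_efforts": joint torques, N m; "eef_pos": TCP position; "tool_rot": TCP orientation; "ft_force": force on the tool from outside, world axes, zero at the start; "torque": the same for the moment, N m; "finger_gap": finger opening in m.
Only numpy, scipy, OpenCV 4.12 (cv2) and the standard library are available. Lean on these libraries where they do the work, as an engineer would, in place of code of your own. Each camera call takes 0.05 s, during which the arm holds its last target.

## Working session

There is one attempt and no reset: what is moved stays moved. The work goes in short steps, Python scripts to look and compute and a tool call to move; the robot and the scene stay as the last step left them, time stands still between calls to the robot, and variables do not carry over. Pictures are saved under pics/ and viewed, and the job is handed in when it is done.

Besides the shell and the picture viewer there is one more tool, called after ">>>" as name(argument=value, ...), one argument or row to a line, values as JSON. servo_tool: Moves the arm, as the interface text tells. Its arguments: {"type":"object","properties":{"plan":{"type":"array"},"grip_force":{"type":"number"}},"required":["plan"]}

```bash
mkdir -p pics
python3 - <<'E'
from workcell import status, imaging
import cv2,numpy as np
print(status.state())
for n in ["scene","side","wrist"]:
    p=imaging.grab_frame(n); cv2.imwrite(f"pics/{n}0.png",p["img"][:,:,::-1])
    print(n,p["fx"],p["fy"],p["cx"],p["cy"],np.round(p["T"],4).tolist(),p["shot"])
    for t in ["deck","gap_floor","stop_face","keeper_hinge","keeper_pin","tray","thin_grip","middle_grip","thick_grip","jar","tube_stand","driver"]:
        try: r=imaging.spot_point(p,t)
        except Exception as e: r=e; print(t,e); continue
        print(t,[(np.round(d["xy"],1).tolist(),round(d["score"],2)) for d in r[:4]])
E
```

```text
{'time_s': 0.0, 'joints': array([ 0.26319278,  0.50186436, -0.42673228,  1.55144965,  0.2207831 ,
        1.13829302, -0.21031044]), 'qvel': array([ 1.89802210e-04,  1.08380586e-03,  7.32349536e-04,  9.01768745e-04,
        4.97787450e-04, -7.91738953e-05, -6.49601031e-04]), 'joint_efforts': array([ 1.57038257e-04, -5.69523740e+01, -5.81651285e+00, -2.80938792e+01,
        1.07328620e-02,  1.20940185e-02,  1.30241034e-05]), 'eef_pos': array([ 6.49305461e-01, -7.01420781e-05,  2.30243927e-01]), 'tool_rot': array([ 7.07108989e-01,  7.07103889e-01, -6.74224834e-04, -7.16313348e-04]), 'ft_force': array([0.28703799, 0.09010744, 0.13667351]), 'torque': array([-0.01891338,  0.0231973 , -0.04791022]), 'finger_gap': 0.08537156726089012}
scene 348.98174338805137 348.98174338805137 254.41558461797035 194.60634335854218 [[-0.8391, 0.3874, -0.3819, 0.8745], [0.544, 0.5913, -0.5954, 0.6222], [-0.0048, -0.7073, -0.7069, 0.8281], [0.0, 0.0, 0.0, 1.0]] 1
deck [([224.0, 254.5], 0.88), ([246.3, 212.3], 0.54)]
gap_floor [([226.1, 252.2], 0.78), ([219.4, 240.2], 0.44), ([197.4, 185.2], 0.25), ([223.9, 23
[... 1173 characters left out ...]
34.4], 0.63)]
jar [([338.7, 332.3], 0.65)]
tube_stand [([401.8, 299.1], 0.94)]
driver [([171.6, 144.8], 0.69)]
wrist 297.3186396354542 297.3186396354542 255.5666658186789 192.4833184538262 [[1.0, 0.0008, 0.0003, 0.6489], [0.0008, -0.9524, -0.305, 0.0762], [0.0, 0.305, -0.9524, 0.3729], [0.0, 0.0, 0.0, 1.0]] 3
deck [([240.5, 97.4], 0.64)]
gap_floor [([236.7, 98.2], 0.75), ([239.5, 112.8], 0.2)]
stop_face [([237.8, 112.2], 0.78)]
keeper_hinge [([220.9, 130.9], 0.76)]
keeper_pin [([146.6, 140.8], 0.66)]
tray [([196.3, 300.3], 0.73)]
thin_grip []
middle_grip [([245.2, 328.7], 0.84)]
thick_grip [([222.5, 259.2], 0.86), ([195.2, 325.9], 0.82), ([124.4, 256.0], 0.66)]
jar []
tube_stand []
driver []
```

View pics/scene0.png

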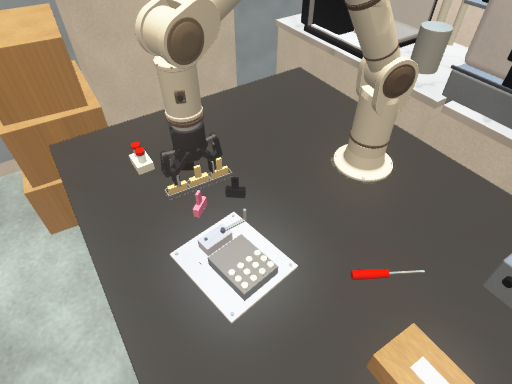

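View pics/side0.png

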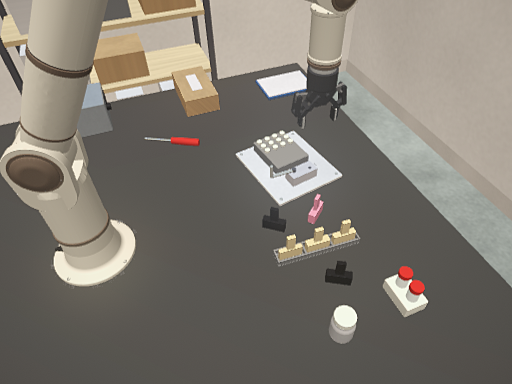

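View pics/wrist0.png

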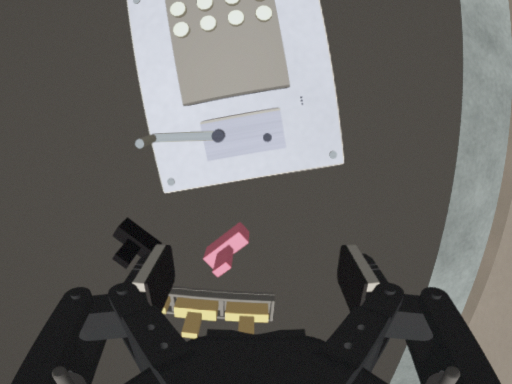

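```bash
cat > h.py <<'E'
from workcell import status, imaging
import cv2,numpy as np
from scipy.spatial.transform import Rotation as R
from scipy.optimize import least_squares
def ray(p,uv,fish):
    d=np.array([(uv[0]-p["cx"])/p["fx"],(uv[1]-p["cy"])/p["fy"]])
    if fish:
        r=np.hypot(*d); v=np.array([*(d/r*np.sin(r)),np.cos(r)]) if r>1e-9 else np.array([0,0,1.])
    else: v=np.array([*d,1.])
    T=np.array(p["T"]); return T[:3,3],T[:3,:3]@v
def unproj(p,uv,z,fish=False):
    o,v=ray(p,uv,fish); return o+v*(z-o[2])/v[2]
def proj(p,X,fish=False):
    T=np.array(p["T"]); c=(np.asarray(X)-T[:3,3])@T[:3,:3]
    if fish:
        rho=np.hypot(c[...,0],c[...,1]); th=np.arctan2(rho,c[...,2]); s=th/np.maximum(rho,1e-12)
        return np.stack([p["cx"]+p["fx"]*c[...,0]*s,p["cy"]+p["fy"]*c[...,1]*s],-1)
    return np.stack([p["cx"]+p["fx"]*c[...,0]/c[...,2],p["cy"]+p["fy"]*c[...,1]/c[...,2]],-1)
Z=dict(deck=0,gap_floor=.012,stop_face=.029,keeper_hinge=.046,keeper_pin=.080,tray=0,thin_grip=.062,middle_grip=.062,thick_grip=.062,jar=0,tube_stand=0,driver=.01)
def grab(n,save=None):
    p=imaging.grab_frame(n)
    if save: cv2.imwrite(f"pics/{save}.png",p["img"][:,:,::-1])
    return p
E
python3 - <<'E'
from h import *
for n in ["scene","side","wrist"]:
    p=grab(n)
    for t in Z:
        if t=="thin_grip" and 0: pass
        print(n,t,[(np.round(unproj(p,d["xy"],Z[t],n=="wrist")[:2],3).tolist(),round(d["score"],2)) for d in imaging.spot_point(p,t)[:4]])
    if n!="wrist":
        c={"scene":(120,120,300,320),"side":(220,120,440,350)}[n]
        im=p["img"][c[1]:c[3],c[0]:c[2],::-1]; cv2.imwrite(f"pics/{n}1.png",cv2.resize(im,None,fx=2.6,fy=2.6,interpolation=cv2.INTER_CUBIC))
E
```

```text
scene deck [([0.633, 0.081], 0.87)]
scene gap_floor [([0.628, 0.086], 0.97)]
scene stop_face [([0.629, 0.064], 0.66)]
scene keeper_hinge [([0.615, 0.045], 0.59)]
scene keeper_pin [([0.536, 0.036], 0.71)]
scene tray []
scene thin_grip [([0.478, -0.212], 0.72), ([0.585, -0.165], 0.68)]
scene middle_grip [([0.647, -0.222], 0.73)]
scene thick_grip [([0.573, -0.216], 0.8), ([0.612, -0.1], 0.69), ([0.565, -0.316], 0.63), ([0.482, -0.109], 0.52)]
scene jar []
scene tube_stand [([0.687, -0.428], 0.82)]
scene driver [([0.3, 0.378], 0.85)]
side deck [([0.618, 0.083], 0.59)]
side gap_floor [([0.637, 0.086], 0.8), ([0.55, -0.22], 0.18)]
side stop_face [([0.637, 0.07], 0.97)]
side keeper_hinge [([0.611, 0.046], 0.55), ([0.544, -0.238], 0.47)]
side keeper_pin [([0.541, 0.033], 0.55)]
side tray [([0.561, -0.212], 0.93)]
side thin_grip [([0.478, -0.212], 0.7)]
side middle_grip [([0.63, -0.229], 0.91), ([0.479, -0.475], 0.55)]
side thick_grip [([0.554, -0.219], 0.81), ([0.55, -0.329], 0.76), ([0.601, -0.115], 0.62), ([0.484, -0.107], 0.62)]
side jar []
side tube_stand [([0.685, -0.426], 0.89), ([0.647, 0.091], 0.53)]
side driver [([0.294, 0.367], 0.58)]
wrist deck [([0.627, 0.081], 0.75)]
wrist gap_floor [([0.629, 0.082], 0.85)]
wrist stop_face [([0.631, 0.061], 0.9), ([0.496, -0.194], 0.29)]
wrist keeper_hinge [([0.609, 0.038], 0.7), ([0.568, -0.19], 0.21)]
wrist keeper_pin [([0.535, 0.039], 0.67), ([0.633, -0.204], 0.55), ([0.636, -0.159], 0.34)]
wrist tray [([0.552, -0.228], 0.77)]
wrist thin_grip []
wrist middle_grip []
wrist thick_grip [([0.565, -0.224], 0.98), ([0.608, -0.114], 0.89), ([0.483, -0.105], 0.59)]
wrist jar []
wrist tube_stand [([0.558, -0.223], 0.56)]
wrist driver []
```

View pics/side1.png

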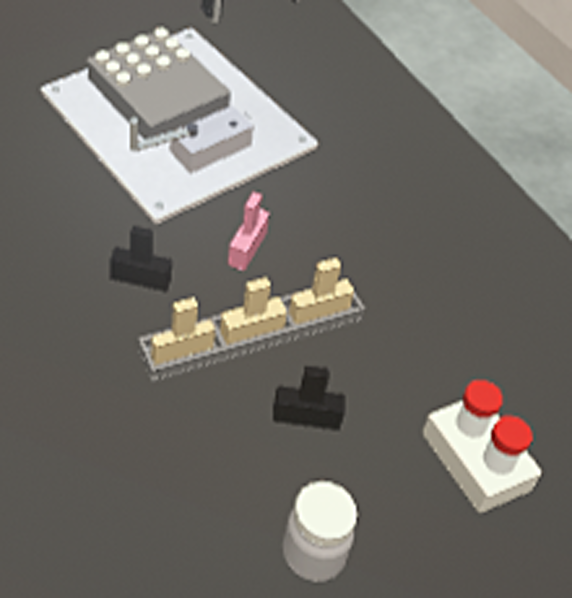

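View pics/scene1.png

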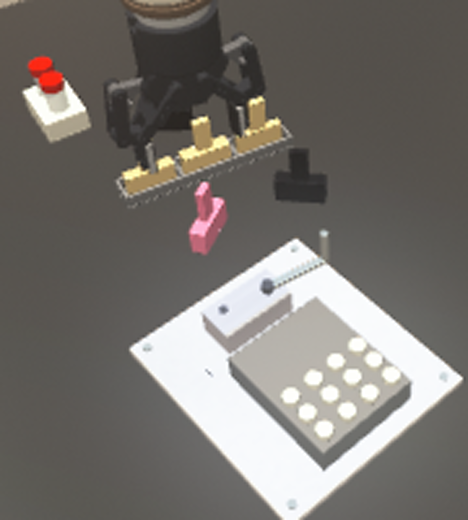

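Run:
```python
from h import *
p=grab("wrist")
im=p["img"][60:200,125:350,::-1]; cv2.imwrite("pics/w2.png",cv2.resize(im,None,fx=3.5,fy=3.5,interpolation=cv2.INTER_CUBIC))
```

```text
(no output)
```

View pics/w2.png

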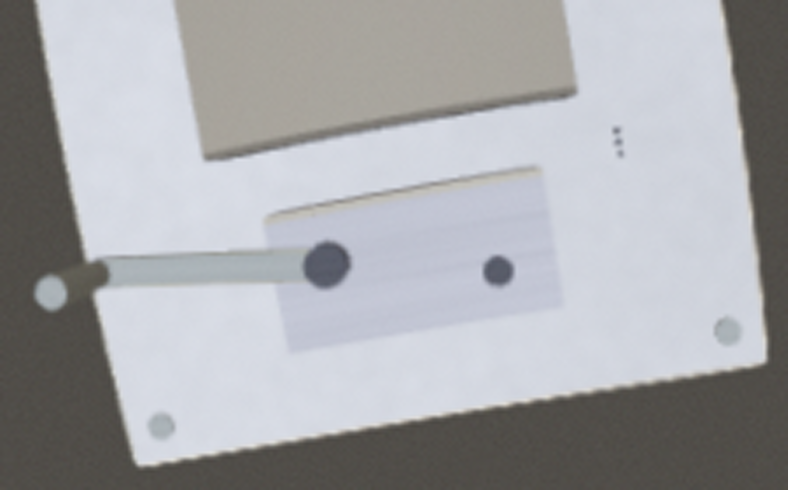

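>>> servo_tool(
  plan=[
    [-0.06, -0.04, 0, 0, 0, 0, 1],
    [-0.12, -0.07, 0, 0, 0, 0, 1],
    [-0.18, -0.09, 0, 0, 0, 0, 1],
    [-0.24, -0.09, 0, 0, 0, 0, 1],
    [-0.3, -0.09, 0, 0, 0, 0, 1],
    [-0.36, -0.09, 0, 0, 0, 0, 1],
    [-0.38, -0.09, 0, 0, 0, 0, 1],
    [-0.38, -0.09, 0, 0, 0, 0, 1],
    [-0.38, -0.09, 0, 0, 0, 0, 1],
  ],
)

```text
time_s: 5.08
eef_pos: [0.5605, -0.3783, 0.2311]
tool_rot: [0.707, 0.708, 0.001, -0.0]
ft_force: [-0.4, 0.2, -0.2]
finger_gap: 0.0854
```

Run:
```python
from h import *
import pickle
p=grab("wrist","w3"); pickle.dump(p,open("w3.pkl","wb"))
for t in ["tray","thin_grip","middle_grip","thick_grip"]:
    print(t,[(np.round(d["xy"]),np.round(unproj(p,d["xy"],Z[t],True)[:2],3).tolist(),round(d["score"],2)) for d in imaging.spot_point(p,t)[:4]])
im=p["img"][90:250,140:380,::-1]; cv2.imwrite("pics/w3c.png",cv2.resize(im,None,fx=3.3,fy=3.3,interpolation=cv2.INTER_CUBIC))
# deck close-up from wrist0
im=cv2.imread("pics/wrist0.png")[85:130,190:300]; cv2.imwrite("pics/w0c.png",cv2.resize(im,None,fx=7,fy=7,interpolation=cv2.INTER_CUBIC))
```

```text
tray [(array([255.,  38.]), [0.559, -0.222], 0.79), (array([216., 212.]), [0.506, -0.449], 0.25)]
thin_grip [(array([183.,  22.]), [0.483, -0.214], 0.57)]
middle_grip [(array([324.,  32.]), [0.63, -0.226], 0.64), (array([194.,  33.]), [0.495, -0.228], 0.29)]
thick_grip [(array([258.,  25.]), [0.561, -0.222], 0.84), (array([261., 123.]), [0.565, -0.326], 0.65)]
```

View pics/w3c.png

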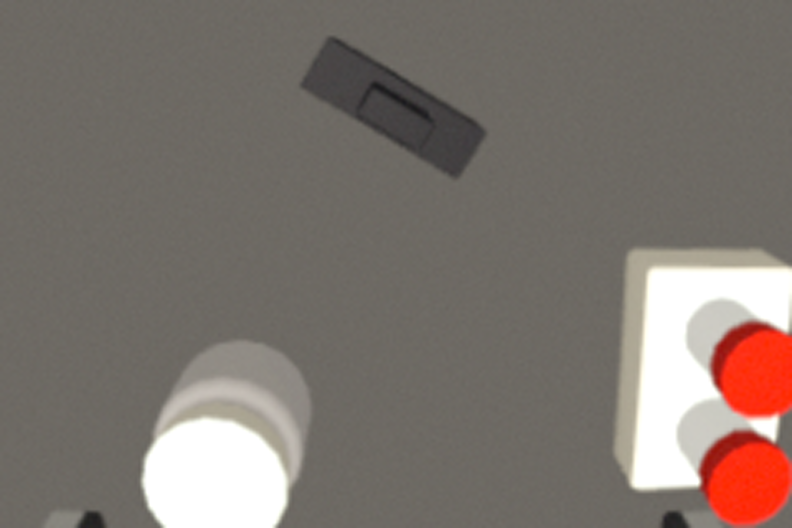

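View pics/w0c.png

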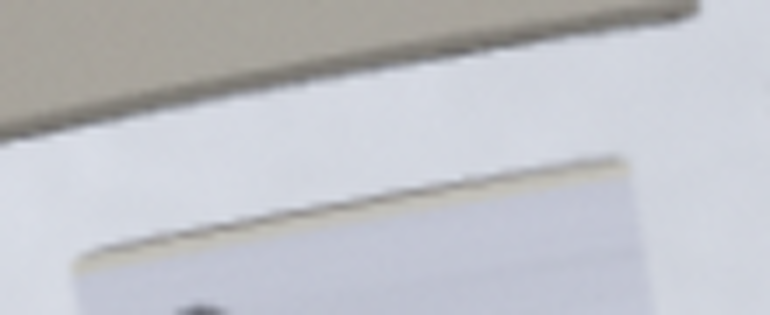

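>>> servo_tool(
  plan=[
    [0.06, 0.0, 0, 0, 0, 0, 1],
    [0.12, 0, 0, 0, 0, 0, 1],
    [0.13, 0, 0, 0, 0, 0, 1],
    [0.13, 0, 0, 0, 0, 0, 1],
  ],
)

```text
time_s: 5.82
eef_pos: [0.5604, -0.249, 0.2319]
tool_rot: [0.706, 0.708, -0.0, 0.0]
ft_force: [-0.4, -0.9, 0.6]
finger_gap: 0.0854
```

Run:
```python
from h import *
import pickle
p=grab("wrist","w4"); pickle.dump(p,open("w4.pkl","wb"))
for t in ["tray","thin_grip","middle_grip","thick_grip"]:
    print(t,[(np.round(d["xy"]),np.round(unproj(p,d["xy"],Z[t],True)[:2],3).tolist(),round(d["score"],2)) for d in imaging.spot_point(p,t)[:4]])
im=p["img"][80:220,140:380,::-1]; cv2.imwrite("pics/w4c.png",cv2.resize(im,None,fx=3.3,fy=3.3,interpolation=cv2.INTER_CUBIC))
```

```text
tray [(array([253., 138.]), [0.556, -0.221], 0.57)]
thin_grip [(array([183., 137.]), [0.481, -0.21], 0.58)]
middle_grip [(array([324., 149.]), [0.633, -0.223], 0.88)]
thick_grip [(array([304.,  48.]), [0.609, -0.117], 0.91), (array([260., 236.]), [0.564, -0.326], 0.88), (array([182.,  44.]), [0.483, -0.111], 0.79), (array([260., 146.]), [0.564, -0.221], 0.78)]
```

View pics/w4c.png

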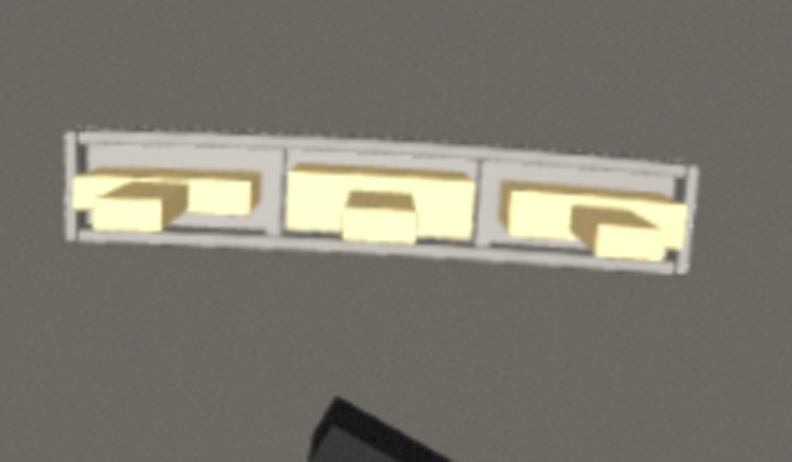

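Run:
```python
from h import *
import pickle
p=pickle.load(open("w4.pkl","rb"))
f=lambda u,v:(140+(u+.5)/3.3-.5,80+(v+.5)/3.3-.5)
for nm,z,c in [("thick plate",.039,[(288,175),(474,182),(473,238),(286,230)]),("thick tab",.085,[(345,207),(416,211),(416,243),(342,239)]),
 ("tray top",.022,[(66,133),(697,167),(688,273),(66,240)]),("thin plate",.039,[(74,178),(252,180),(250,213),(74,207)]),("mid plate",.039,[(510,191),(687,203),(684,249),(510,237)])]:
    P=np.array([unproj(p,f(*q),z,True)[:2] for q in c])
    print(nm,np.round(P*1000,1).tolist(),"cen",np.round(P.mean(0)*1000,1),"w",np.round(np.linalg.norm(P[1]-P[0])*1000,1),np.round(np.linalg.norm(P[2]-P[3])*1000,1),"t",np.round(np.linalg.norm(P[3]-P[0])*1000,1),np.round(np.linalg.norm(P[2]-P[1])*1000,1),
     "ang",np.round(np.degrees([np.arctan2(*(P[1]-P[0])[::-1]),np.arctan2(*(P[2]-P[3])[::-1])]),1))
# deck from wrist0
im=cv2.imread("pics/wrist0.png")
T=np.array([[1.0,.0008,.0003,.6489],[.0008,-.9524,-.305,.0762],[0,.305,-.9524,.3729],[0,0,0,1]])
q=dict(p);q["T"]=T
f=lambda u,v:(125+(u+.5)/3.5-.5,60+(v+.5)/3.5-.5)
g=lambda u,v:(190+(u+.5)/7-.5,85+(v+.5)/7-.5)
for nm,z,h,c in [("deck front",.012,f,[(138,465),(766,363)]),("stop top outer",.046,f,[(265,219),(540,170),(563,306),(291,352)]),
   ("hinge",.049,f,[(327,264)]),("pin top",.095,f,[(51,293)]),
   ("rack top front edge",.046,g,[(100,108),(690,3)]),("rack foot",.012,g,[(0,142),(690,17)]),("stop foot",.012,g,[(78,256),(625,157)]),("stop top inner",.046,g,[(80,265),(628,166)])]:
    P=np.array([unproj(q,h(*a),z,True)[:2] for a in c]); print(nm,np.round(P*1000,1).tolist(), [round(float(np.degrees(np.arctan2(*(P[1]-P[0])[::-1]))),2)] if len(P)>1 else "")
```

```text
thick plate [[527.1, -209.3], [590.7, -211.6], [590.8, -231.1], [526.1, -228.5]] cen [ 558.7 -220.1] w 63.6 64.7 t 19.2 19.6 ang [-2.  -2.3]
thick tab [[548.3, -214.0], [569.3, -215.1], [569.4, -224.8], [547.4, -223.6]] cen [ 558.6 -219.4] w 21.0 22.1 t 9.7 9.7 ang [-3.1 -3. ]
tray top [[443.0, -193.5], [675.6, -205.4], [674.9, -245.7], [440.7, -233.7]] cen [ 558.6 -219.6] w 232.9 234.4 t 40.3 40.3 ang [-2.9 -2.9]
thin plate [[450.9, -208.6], [514.7, -210.9], [513.7, -222.4], [450.3, -218.9]] cen [ 482.4 -215.2] w 63.9 63.5 t 10.4 11.5 ang [-2.1 -3.2]
mid plate [[603.2, -214.5], [667.0, -216.8], [667.1, -233.5], [603.7, -230.6]] cen [ 635.2 -223.8] w 63.9 63.4 t 16.1 16.6 ang [-2.1 -2.6]
deck front [[528.6, -39.5], [761.2, -0.3]] [9.57]
stop top outer [[588.0, 52.9], [674.3, 67.7], [682.3, 24.6], [595.0, 9.7]] [9.72]
hinge [[607.9, 38.5]] 
pin top [[533.8, 38.1]] 
rack top front edge [[592.4, 77.5], [684.1, 93.6]] [9.92]
rack foot [[568.7, 72.4], [687.8, 92.9]] [9.78]
stop foot [[582.1, 51.8], [676.9, 68.3]] [9.88]
stop top inner [[588.7, 52.7], [674.7, 67.7]] [9.88]
```

>>> servo_tool(
  plan=[
    [0.01, 0, 0.02, 0, 0, 10.5, 0.6],
    [0.02, 0, 0.04, 0, 0, 21, 0.6],
    [0.0294, -0.0018, 0.06, 0, 0, 31.5, 0.6],
    [0.0294, -0.0018, 0.07, 0, 0, 42, 0.6],
    [0.0294, -0.0018, 0.08, 0, 0, 52.5, 0.6],
    [0.0294, -0.0018, 0.09, 0, 0, 63, 0.6],
    [0.0294, -0.0018, 0.1, 0, 0, 73.5, 0.6],
    [0.0294, -0.0018, 0.1, 0, 0, 84, 0.6],
    [0.0294, -0.0018, 0.1, 0, 0, 92.9, 0.6],
    [0.0294, -0.0018, 0.1, 0, 0, 92.9, 0.6],
    [0.0294, -0.0018, 0.1, 0, 0, 92.9, 0.6],
  ],
)

```text
time_s: 7.45
eef_pos: [0.5582, -0.2211, 0.1312]
tool_rot: [1.0, -0.024, -0.0, 0.0]
ft_force: [0.5, -0.5, 0.0]
finger_gap: 0.051
```

Run:
```python
from h import *
s=status.state();print(s["eef_pos"],R.from_quat(s["tool_rot"]).as_matrix().round(4).tolist(),s["joints"].round(2),s["finger_gap"])
p=grab("wrist","w5")
```

```text
[ 0.55815027 -0.22112211  0.1312166 ] [[0.9988, -0.0483, -0.0001], [-0.0483, -0.9988, -0.0001], [-0.0001, 0.0001, -1.0]] [ 0.34  0.49 -0.01  1.78  0.01  0.87 -1.29] 0.05103385529294324
```

View pics/w5.png

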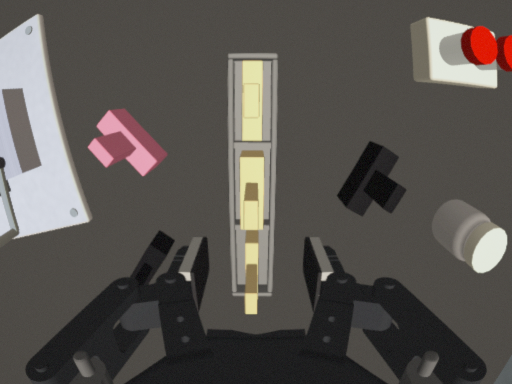

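>>> servo_tool(
  plan=[
    [0, 0, 0.04, 0, 0, 0, 0.6],
    [0, 0, 0.075, 0, 0, 0, 0.6],
    [0, 0, 0.085, 0, 0, 0, 0.6],
    [0, 0, 0.085, 0, 0, 0, 0.6],
    [0, 0, 0.085, 0, 0, 0, 0.1],
    [0, 0, 0.085, 0, 0, 0, 0],
    [0, 0, 0.085, 0, 0, 0, 0],
    [0, 0, 0.085, 0, 0, 0, 0],
    [0, 0, 0.085, 0, 0, 0, 0],
  ],
  grip_force=40,
)

```text
time_s: 8.62
eef_pos: [0.5589, -0.2207, 0.0472]
tool_rot: [1.0, -0.025, 0.001, 0.0]
ft_force: [-0.6, 0.2, 6.5]
finger_gap: 0.0097
```

Run:
```python
from h import *
s=status.state();print(s["eef_pos"],R.from_quat(s["tool_rot"]).as_matrix().round(4).tolist(),s["finger_gap"],s["ft_force"])
p=grab("wrist","w6");p=grab("side","s6")
```

```text
[ 0.55886937 -0.22074303  0.04715053] [[0.9987, -0.0505, 0.0013], [-0.0505, -0.9987, -0.0004], [0.0013, 0.0003, -1.0]] 0.00971279769066514 [-0.59991816  0.1810892   6.47681587]
```

View pics/w6.png

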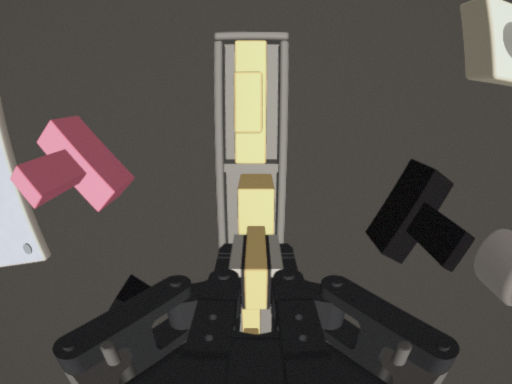

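>>> servo_tool(
  plan=[
    [0, 0, -0.03, 0, 0, 0, 0],
    [0, 0, -0.07, 0, 0, 0, 0],
    [0.0, -0.01, -0.115, 0, 0, 0, 0],
    [0.01, -0.06, -0.115, 0, 0, -5, 0],
    [0.02, -0.12, -0.115, 0, 0, -10, 0],
    [0.03, -0.18, -0.115, 0, 0, -12.7, 0],
    [0.045, -0.24, -0.115, 0, 0, -12.7, 0],
    [0.0554, -0.285, -0.115, 0, 0, -12.7, 0],
    [0.0554, -0.2958, -0.09, 0, 0, -12.7, 0],
    [0.0554, -0.2958, -0.07, 0, 0, -12.7, 0],
    [0.0554, -0.2958, -0.07, 0, 0, -12.7, 0],
    [0.0554, -0.2958, -0.07, 0, 0, -12.7, 0],
  ],
)

```text
time_s: 10.22
eef_pos: [0.6288, 0.0702, 0.1166]
tool_rot: [0.996, 0.084, 0.0, 0.0]
ft_force: [-0.2, -1.0, 0.4]
finger_gap: 0.0093
```

Run:
```python
from h import *
import pickle
s=status.state();print(s["time_s"],s["eef_pos"],R.from_quat(s["tool_rot"]).as_matrix().round(4).tolist(),s["finger_gap"],s["ft_force"])
p=grab("wrist","w7");pickle.dump(p,open("w7.pkl","wb"))
im=p["img"][130:330,160:360,::-1]; cv2.imwrite("pics/w7c.png",cv2.resize(im,None,fx=3,fy=3,interpolation=cv2.INTER_CUBIC))
for n in ["scene","side"]:
    p=grab(n);pickle.dump(p,open(n+"7.pkl","wb"))
    c={"scene":(170,150,300,290),"side":(230,80,370,220)}[n]
    im=p["img"][c[1]:c[3],c[0]:c[2],::-1]; cv2.imwrite(f"pics/{n}7.png",cv2.resize(im,None,fx=4,fy=4,interpolation=cv2.INTER_CUBIC))
```

```text
10.225 [0.62876716 0.07020143 0.11658254] [[0.9858, 0.1679, 0.0002], [0.1679, -0.9858, -0.0007], [0.0001, 0.0007, -1.0]] 0.009326774575862442 [-0.24271031 -1.04506315  0.40398809]
```

View pics/w7.png

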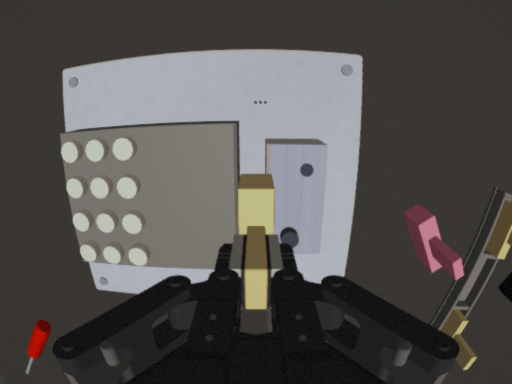

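View pics/w7c.png

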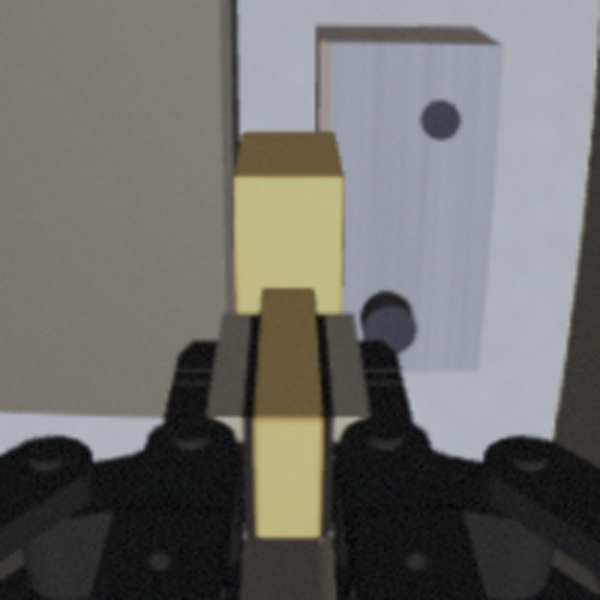

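View pics/side7.png

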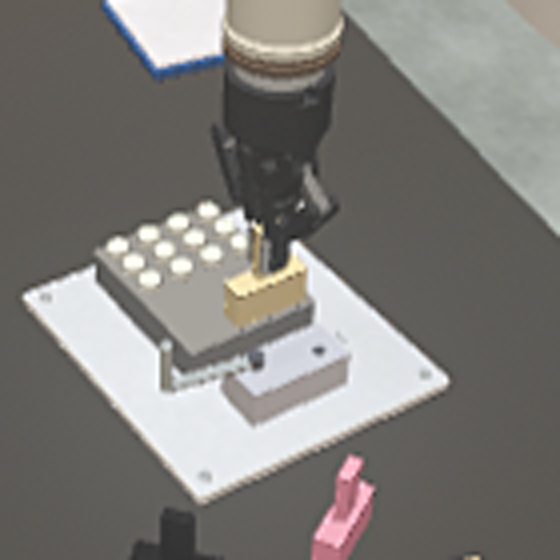

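View pics/scene7.png

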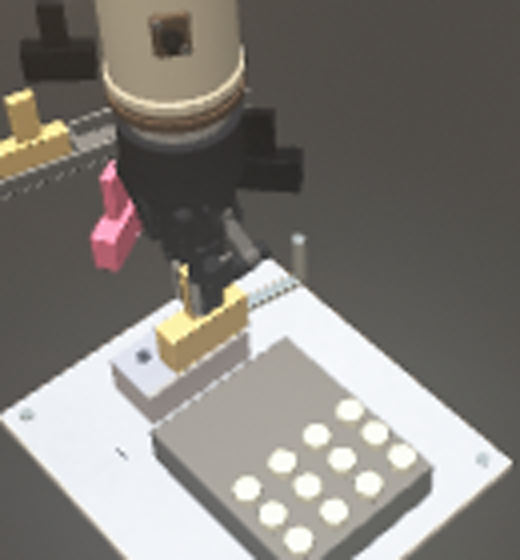

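Run:
```python
from h import *
import pickle
p=pickle.load(open("w7.pkl","rb"))
s=status.state();M=R.from_quat(s["tool_rot"]).as_matrix();o=s["eef_pos"]
f=lambda u,v:(160+(u+.5)/3-.5,130+(v+.5)/3-.5)
for nm,z,c in [("sp bottom far",.0744,[(242,132),(335,132)]),("sp top far",.1084,[(235,177),(343,177)]),("rack foot",.012,[(237,5),(238,130)]),
 ("rack inner chamfer rim",.0435,[(230,5),(228,130)]),("rack rim top",.046,[(226,40),(222,130)]),("stop foot left",.012,[(317,40),(316,110)]),("stop L .0435",.0435,[(317,40),(316,110)]),("stop top rim",.046,[(329,50),(328,130)]),
 ("stop far end",.046,[(329,43),(501,43)]),("stop right",.046,[(501,43),(480,370)])]:
    P=np.array([(M.T@(unproj(p,f(*q),z,True)-o))[:2] for q in c]); print(nm,np.round(P*1000,1).tolist())
```

```text
sp bottom far [[29.7, -7.2], [29.7, 12.6]]
sp top far [[30.1, -6.8], [30.1, 12.2]]
rack foot [[50.2, -11.4], [14.5, -11.5]]
rack inner chamfer rim [[53.5, -11.3], [22.4, -12.2]]
rack rim top [[45.3, -12.2], [23.0, -13.5]]
stop foot left [[40.3, 10.8], [20.3, 10.6]]
stop L .0435 [[44.9, 9.7], [27.5, 9.6]]
stop top rim [[42.8, 12.5], [23.0, 12.5]]
stop far end [[44.5, 12.5], [45.2, 54.6]]
stop right [[45.2, 54.6], [-44.6, 55.6]]
```

>>> servo_tool(
  plan=[
    [0.0015, -0.003, 0.0, 0, 0, 0, 0],
    [0.0015, -0.003, 0.015, 0, 0, 0, 0],
    [0.0015, -0.003, 0.022, 0, 0, 0, 0],
    [0.0015, -0.003, 0.022, 0, 0, 0, 0],
    [0.0015, -0.003, 0.022, 0, 0, 0, 0],
  ],
)

```text
time_s: 11.0
eef_pos: [0.6295, 0.0753, 0.0942]
tool_rot: [0.996, 0.085, -0.0, -0.0]
ft_force: [-0.1, 0.2, -0.9]
finger_gap: 0.0096
```

Run:
```python
from h import *
import pickle
s=status.state();print(s["time_s"],s["eef_pos"],R.from_quat(s["tool_rot"]).as_matrix().round(4).tolist(),s["finger_gap"],s["ft_force"])
p=grab("wrist","w8");pickle.dump(p,open("w8.pkl","wb"))
im=p["img"][130:250,190:340,::-1]; cv2.imwrite("pics/w8c.png",cv2.resize(im,None,fx=5,fy=5,interpolation=cv2.INTER_CUBIC))
```

```text
11.0 [0.62947256 0.07528146 0.09417563] [[0.9854, 0.1703, -0.0002], [0.1703, -0.9854, 0.0], [-0.0002, -0.0001, -1.0]] 0.009646926933171863 [-0.11219112  0.15687399 -0.87313011]
```

View pics/w8c.png

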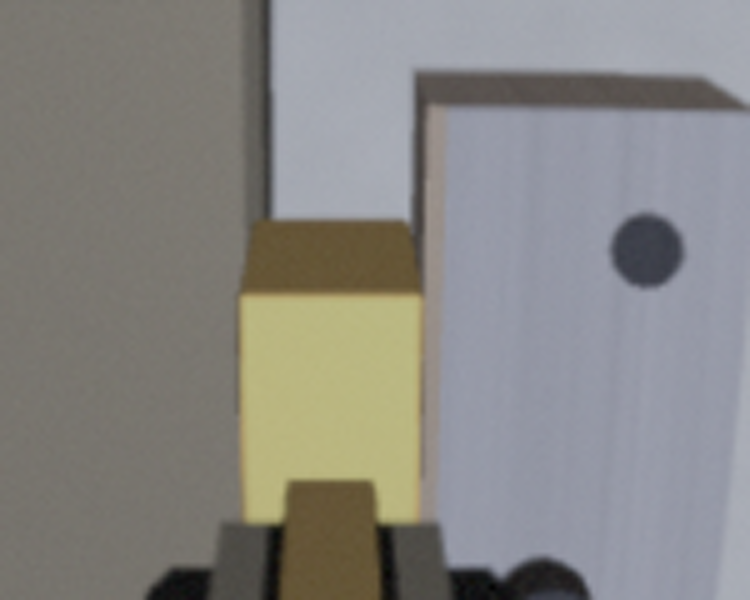

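>>> servo_tool(
  plan=[
    [0, 0.002, 0.0, 0, 0, 0, 0],
    [0, 0.002, 0.003, 0, 0, 0, 0],
    [0, 0.002, 0.003, 0, 0, 0, 0],
    [0, 0.002, 0.003, 0, 0, 0, 0],
  ],
)

```text
time_s: 11.55
eef_pos: [0.6297, 0.0733, 0.0913]
tool_rot: [0.996, 0.085, -0.0, -0.0]
ft_force: [0.4, -0.2, -0.7]
finger_gap: 0.0091
```

Run:
```python
from h import *
import pickle
s=status.state();print(s["time_s"],s["eef_pos"],R.from_quat(s["tool_rot"]).as_matrix().round(4).tolist(),s["finger_gap"],s["ft_force"])
p=grab("wrist","w9");pickle.dump(p,open("w9.pkl","wb"))
im=p["img"][130:250,190:340,::-1]; cv2.imwrite("pics/w9c.png",cv2.resize(im,None,fx=5,fy=5,interpolation=cv2.INTER_CUBIC))
```

```text
11.55 [0.62974588 0.07334805 0.09125913] [[0.9854, 0.1703, -0.0001], [0.1703, -0.9854, 0.0001], [-0.0001, -0.0001, -1.0]] 0.009078114973999869 [ 0.44748136 -0.21696958 -0.65608924]
```

View pics/w9c.png

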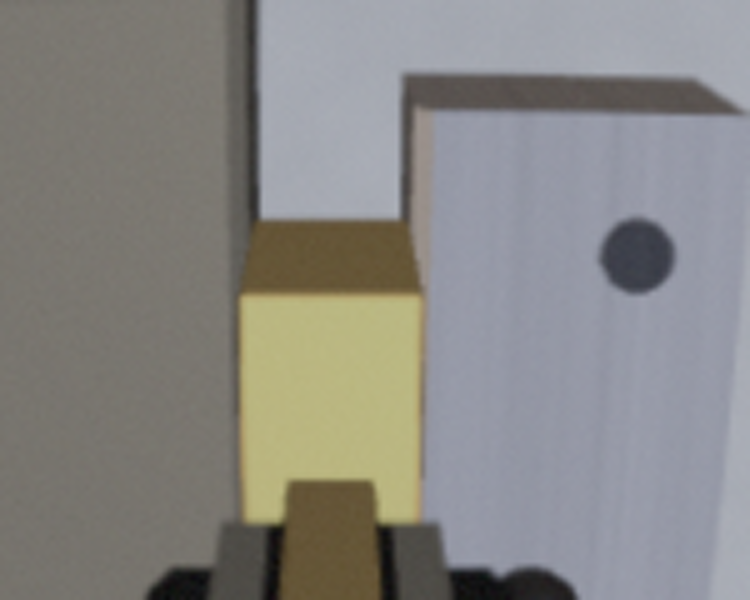

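>>> servo_tool(
  plan=[
    [0, 0, 0.005, 0, 0, 0, 0],
    [0, 0, 0.008, 0, 0, 0, 0],
    [0, 0, 0.011, 0, 0, 0, 0],
    [0, 0, 0.014, 0, 0, 0, 0],
    [0, 0, 0.014, 0, 0, 0, 0],
  ],
)

```text
time_s: 12.22
eef_pos: [0.6296, 0.0733, 0.0769]
tool_rot: [0.996, 0.085, -0.0, -0.0]
ft_force: [-0.1, -0.6, -1.0]
finger_gap: 0.0094
```

>>> servo_tool(
  plan=[
    [0, 0, 0.006, 0, 0, 0, 0],
    [0, 0, 0.012, 0, 0, 0, 0],
    [0, 0, 0.017, 0, 0, 0, 0],
    [0, 0, 0.02, 0, 0, 0, 0],
    [0, 0, 0.022, 0, 0, 0, 0],
    [0, 0, 0.024, 0, 0, 0, 0],
    [0, 0, 0.024, 0, 0, 0, 0],
  ],
)

```text
time_s: 13.1
eef_pos: [0.63, 0.0733, 0.0542]
tool_rot: [0.996, 0.085, 0.0, 0.0]
ft_force: [-2.8, -0.1, 4.6]
finger_gap: 0.0096
```

Run:
```python
from h import *
import pickle
s=status.state();print(s["time_s"],s["eef_pos"],s["finger_gap"],s["ft_force"])
p=grab("wrist","w10");pickle.dump(p,open("w10.pkl","wb"))
p=grab("side");im=p["img"][80:220,230:370,::-1]; cv2.imwrite("pics/s10.png",cv2.resize(im,None,fx=4,fy=4,interpolation=cv2.INTER_CUBIC))
```

```text
13.1 [0.62996776 0.07331223 0.0542277 ] 0.009565644563517663 [-2.76030369 -0.05704662  4.62769158]
```

View pics/w10.png

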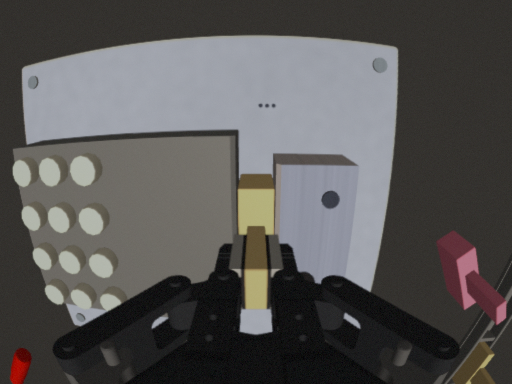

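View pics/s10.png

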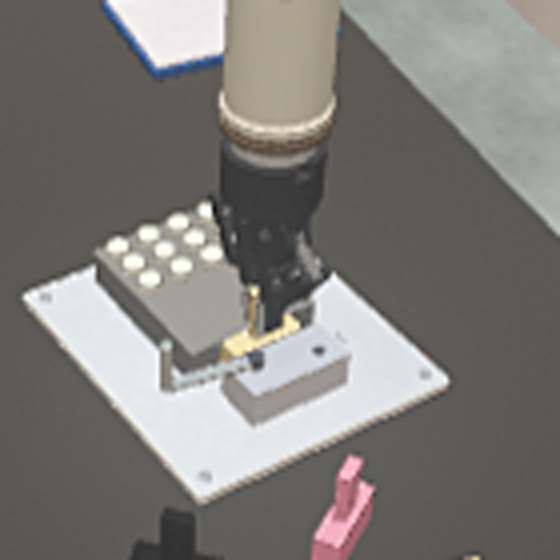

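>>> servo_tool(
  plan=[
    [0, 0, 0.002, 0, 0, 0, 0],
    [0, 0, 0.002, 0, 0, 0, 0],
    [0, 0, 0.0, 0, 0, 0, 0.35],
    [0, 0, 0.0, 0, 0, 0, 0.35],
    [0, 0, 0.0, 0, 0, 0, 0.35],
    [0, 0, -0.02, 0, 0, 0, 0.35],
    [0, 0, -0.06, 0, 0, 0, 0.35],
    [0, 0, -0.1, 0, 0, 0, 0.35],
    [0.02, 0, -0.12, 0, 0, 0, 0.35],
    [0.02, 0, -0.12, 0, 0, 0, 0.35],
  ],
)

```text
time_s: 14.45
eef_pos: [0.6522, 0.0772, 0.1768]
tool_rot: [0.996, 0.085, 0.003, -0.0]
ft_force: [-0.6, -0.6, -0.5]
finger_gap: 0.03
```

Run:
```python
from h import *
import pickle
s=status.state();print(s["time_s"],s["eef_pos"],s["joints"].round(2),s["finger_gap"],s["ft_force"])
p=grab("wrist","w11");pickle.dump(p,open("w11.pkl","wb"))
print([(np.round(d["xy"]),unproj(p,d["xy"],.08,True).round(4),round(d["score"],2)) for d in imaging.spot_point(p,"keeper_pin")])
p=grab("side");im=p["img"][100:220,230:370,::-1]; cv2.imwrite("pics/s11.png",cv2.resize(im,None,fx=5,fy=5,interpolation=cv2.INTER_CUBIC))
```

```text
14.45 [0.65221592 0.07724633 0.17675899] [-0.07  0.53 -0.13  1.6   0.07  1.01 -1.62] 0.029998715636317577 [-0.55585346 -0.59182475 -0.4531671 ]
[(array([275., 309.]), array([0.5337, 0.0343, 0.08  ]), 0.71)]
```

View pics/w11.png

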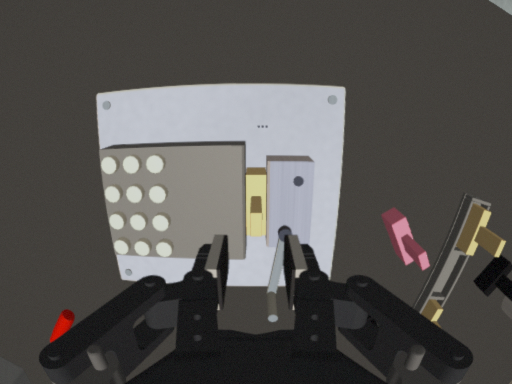

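View pics/s11.png

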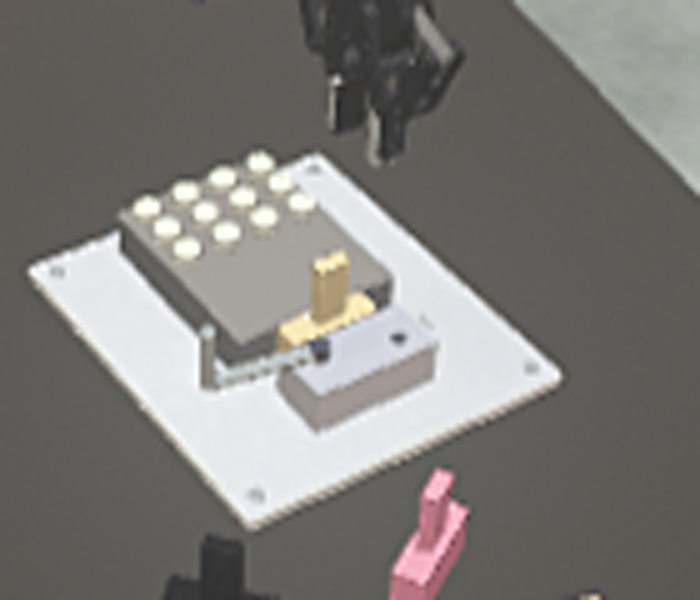

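>>> servo_tool(
  plan=[
    [-0.03, 0, 0, 0, 0, -10, 0.4],
    [-0.06, 0.01, 0, 0, 0, -20, 0.4],
    [-0.09, 0.0166, 0, 0, 0, -30, 0.4],
    [-0.1225, 0.0166, 0, 0, 0, -40, 0.4],
    [-0.1225, 0.0166, 0, 0, 0, -50, 0.4],
    [-0.1225, 0.0166, 0, 0, 0, -60, 0.4],
    [-0.1225, 0.0166, 0, 0, 0, -70, 0.4],
    [-0.1225, 0.0166, 0, 0, 0, -80, 0.4],
    [-0.1225, 0.0166, 0, 0, 0, -90, 0.4],
    [-0.1225, 0.0166, 0, 0, 0, -100, 0.4],
    [-0.1225, 0.0166, 0, 0, 0, -110, 0.4],
    [-0.1225, 0.0166, 0, 0, 0, -120, 0.4],
    [-0.1225, 0.0166, 0, 0, 0, -130, 0.4],
    [-0.1225, 0.0166, 0, 0, 0, -140, 0.4],
    [-0.1225, 0.0166, 0, 0, 0, -150, 0.4],
    [-0.1225, 0.0166, 0, 0, 0, -160, 0.4],
    [-0.1225, 0.0166, 0, 0, 0, -170.5, 0.4],
    [-0.1225, 0.0166, 0.03, 0, 0, -170.5, 0.4],
    [-0.1225, 0.0166, 0.03, 0, 0, -170.5, 0.4],
  ],
)

```text
time_s: 16.98
eef_pos: [0.5282, 0.0389, 0.1405]
tool_rot: [-0.003, 1.0, -0.0, -0.004]
ft_force: [-0.7, 0.3, 0.3]
finger_gap: 0.0342
```

Run:
```python
from h import *
import pickle
s=status.state();print(s["time_s"],s["eef_pos"],R.from_quat(s["tool_rot"]).as_matrix().round(3).tolist(),s["joints"].round(2),s["finger_gap"],s["ft_force"])
p=grab("wrist","w12");pickle.dump(p,open("w12.pkl","wb"))
print([(np.round(d["xy"]),unproj(p,d["xy"],.08,True).round(4),round(d["score"],2)) for d in imaging.spot_point(p,"keeper_pin")])
p=grab("scene");im=p["img"][140:280,170:310,::-1]; cv2.imwrite("pics/s12.png",cv2.resize(im,None,fx=4,fy=4,interpolation=cv2.INTER_CUBIC))
```

```text
16.975 [0.52824602 0.03891968 0.14046613] [[-1.0, -0.005, -0.007], [-0.005, 1.0, -0.0], [0.007, -0.0, -1.0]] [ 0.45  0.47 -0.72  1.92  0.39  0.9   1.12] 0.03423611939455474 [-0.71938879  0.32646453  0.31912686]
[(array([256., 216.]), array([0.5317, 0.0374, 0.08  ]), 0.74), (array([ 43., 210.]), array([ 0.5313, -0.1524,  0.08  ]), 0.6)]
```

View pics/w12.png

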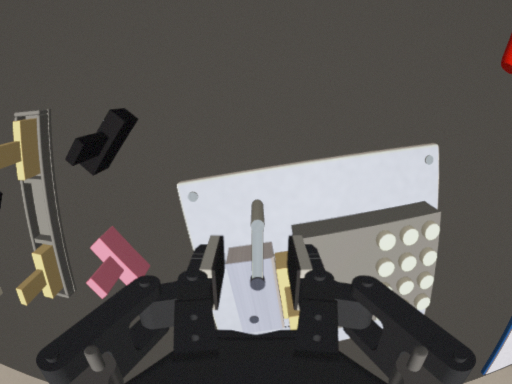

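View pics/s12.png

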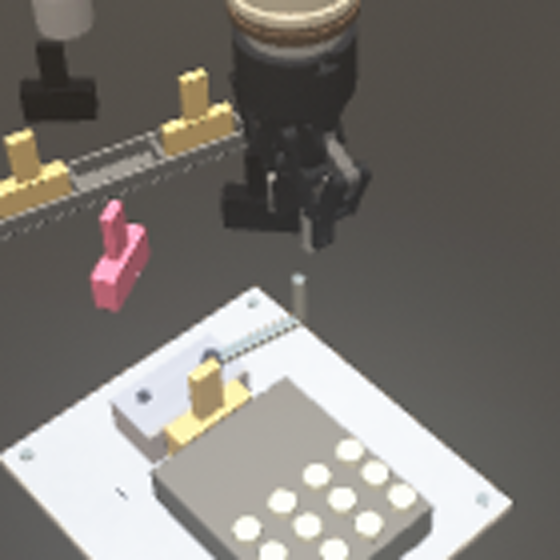

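>>> servo_tool(
  plan=[
    [-0.005, 0, 0.0, 0, 0, 0, 0.4],
    [-0.005, 0, 0.03, 0, 0, 0, 0.4],
    [-0.005, 0, 0.06, 0, 0, 0, 0.4],
    [-0.005, 0, 0.0765, 0, 0, 0, 0.4],
    [-0.005, 0, 0.0765, 0, 0, 0, 0.18],
    [-0.005, 0, 0.0765, 0, 0, 0, 0.18],
    [-0.005, 0, 0.0765, 0, 0, 0, 0.18],
    [-0.005, 0, 0.0765, 0, 0, 0, 0.18],
  ],
  grip_force=20,
)

```text
time_s: 18.12
eef_pos: [0.5372, 0.0395, 0.0676]
tool_rot: [-0.003, 1.0, -0.0, 0.001]
ft_force: [0.3, -0.0, 0.5]
finger_gap: 0.0155
```

Run:
```python
from h import *
import pickle
s=status.state();print(s["time_s"],s["eef_pos"],R.from_quat(s["tool_rot"]).as_matrix().round(3).tolist(),s["finger_gap"],s["ft_force"])
p=grab("wrist","w13")
```

```text
18.125 [0.53722949 0.03948705 0.06757598] [[-1.0, -0.005, 0.001], [-0.005, 1.0, -0.0], [-0.001, -0.0, -1.0]] 0.015531504535957202 [ 0.323486   -0.02451787  0.47909333]
```

View pics/w13.png

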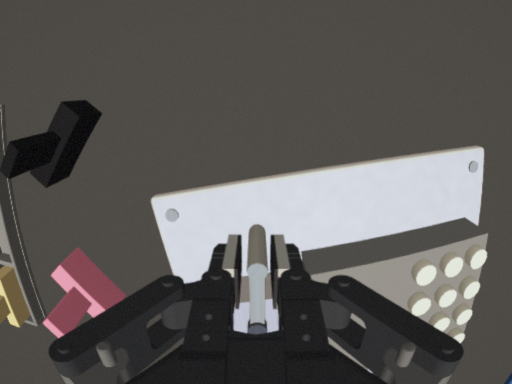

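>>> servo_tool(
  plan=[
    [0.0023, 0.0104, 0, 0, 0, 8, 0.18],
    [0.0001, 0.0207, 0, 0, 0, 16, 0.18],
    [-0.0035, 0.0305, 0, 0, 0, 24, 0.18],
    [-0.0084, 0.0397, 0, 0, 0, 32, 0.18],
    [-0.0148, 0.0482, 0, 0, 0, 40, 0.18],
    [-0.0222, 0.0557, 0, 0, 0, 48, 0.18],
    [-0.031, 0.0622, 0, 0, 0, 56, 0.18],
    [-0.041, 0.0674, 0, 0, 0, 64, 0.18],
    [-0.0515, 0.0713, 0, 0, 0, 72, 0.18],
    [-0.0515, 0.0713, 0, 0, 0, 72, 0.18],
    [-0.0515, 0.0713, 0, 0, 0, 72, 0.18],
  ],
)

```text
time_s: 19.55
eef_pos: [0.5873, 0.1109, 0.0668]
tool_rot: [0.585, 0.811, -0.0, -0.0]
ft_force: [-1.1, 0.1, -1.2]
finger_gap: 0.0155
```

Run:
```python
from h import *
import pickle
s=status.state();print(s["time_s"],s["eef_pos"],R.from_quat(s["tool_rot"]).as_matrix().round(3).tolist(),s["finger_gap"],s["ft_force"])
p=grab("wrist","w14")
p=grab("scene");im=p["img"][140:280,170:310,::-1]; cv2.imwrite("pics/s14.png",cv2.resize(im,None,fx=4,fy=4,interpolation=cv2.INTER_CUBIC))
```

```text
19.55 [0.58733513 0.11091621 0.0668035 ] [[-0.317, 0.949, -0.0], [0.949, 0.317, -0.0], [-0.0, -0.0, -1.0]] 0.01551770489472786 [-1.10638108  0.11290337 -1.1609696 ]
```

View pics/w14.png

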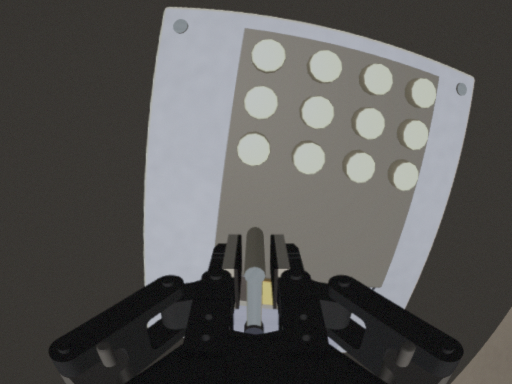

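View pics/s14.png

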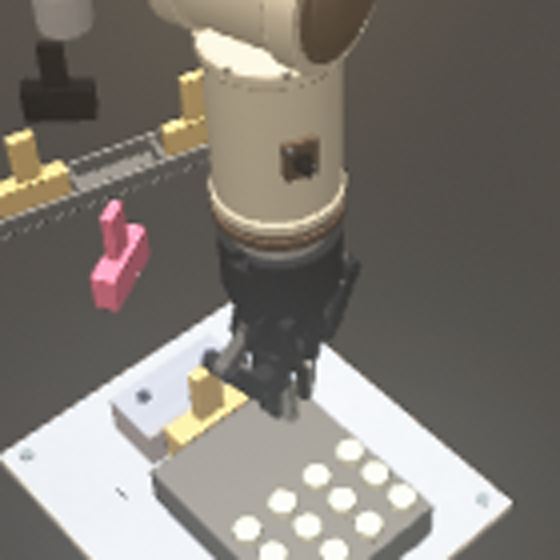

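>>> servo_tool(
  plan=[
    [-0.0003, 0.006, 0, 0, 0, 4, 0.18],
    [-0.0009, 0.0113, 0, 0, 0, 8.7, 0.18],
    [-0.0011, 0.0135, 0, 0, 0, 8.7, 0.18],
    [-0.0011, 0.0135, 0, 0, 0, 8.7, 0.18],
  ],
)

```text
time_s: 20.15
eef_pos: [0.5998, 0.1137, 0.0666]
tool_rot: [0.645, 0.764, -0.001, -0.001]
ft_force: [-3.9, -1.8, 3.0]
finger_gap: 0.0155
```

>>> servo_tool(
  plan=[
    [0, 0.001, 0, 0, 0, 0, 0.18],
    [0, 0.002, 0, 0, 0, 0, 0.18],
    [0, 0.002, 0, 0, 0, 0, 0.18],
  ],
)

```text
time_s: 20.52
eef_pos: [0.5999, 0.1138, 0.0664]
tool_rot: [0.645, 0.764, -0.002, -0.002]
ft_force: [-8.8, -2.2, 7.3]
finger_gap: 0.0156
```

>>> servo_tool(
  plan=[
    [0, -0.001, 0, 0, 0, 0, 0.18],
    [0, -0.001, 0, 0, 0, 0, 0.3],
    [0, -0.001, 0, 0, 0, 0, 0.3],
    [0, -0.001, -0.03, 0, 0, 0, 0.3],
    [0, -0.001, -0.07, 0, 0, 0, 0.3],
    [0.04, -0.001, -0.12, 0, 0, 0, 0.3],
    [0.06, -0.001, -0.16, 0, 0, 0, 0.3],
    [0.06, -0.001, -0.16, 0, 0, 0, 0.3],
    [0.06, -0.001, -0.16, 0, 0, 0, 0.3],
  ],
)

```text
time_s: 21.65
eef_pos: [0.592, 0.1729, 0.2264]
tool_rot: [0.646, 0.764, -0.0, 0.0]
ft_force: [-0.2, -0.5, -1.4]
finger_gap: 0.0254
```

Run:
```python
from h import *
s=status.state();print(s["time_s"],s["eef_pos"],s["ft_force"])
p=grab("wrist","w15")
fw={}
for t in ["keeper_pin","keeper_hinge","thick_grip"]:
    print(t,[(np.round(d["xy"]),unproj(p,d["xy"],Z[t]+(.007 if "grip" in t else 0),True).round(4),round(d["score"],2)) for d in imaging.spot_point(p,t)[:2]])
p=grab("scene","sc15");im=p["img"][140:280,170:310,::-1]; cv2.imwrite("pics/s15.png",cv2.resize(im,None,fx=4,fy=4,interpolation=cv2.INTER_CUBIC))
p=grab("side","sd15");im=p["img"][100:300,230:430,::-1]; cv2.imwrite("pics/t15.png",cv2.resize(im,None,fx=3,fy=3,interpolation=cv2.INTER_CUBIC))
```

```text
21.65 [0.59195192 0.17292776 0.22635748] [-0.21756223 -0.50915755 -1.43827806]
keeper_pin [(array([251., 230.]), array([0.5952, 0.1145, 0.08  ]), 0.77)]
keeper_hinge [(array([251., 274.]), array([0.6078, 0.0371, 0.046 ]), 0.84)]
thick_grip [(array([277., 264.]), array([0.6331, 0.0717, 0.069 ]), 0.83)]
```

View pics/w15.png

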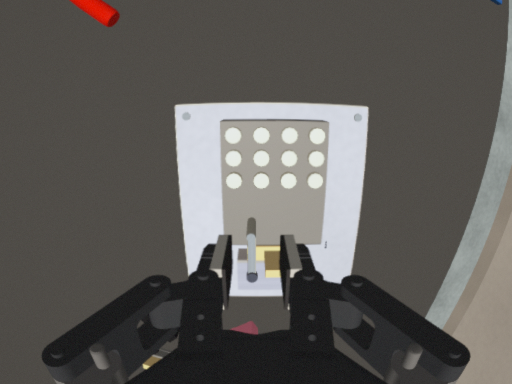

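View pics/s15.png

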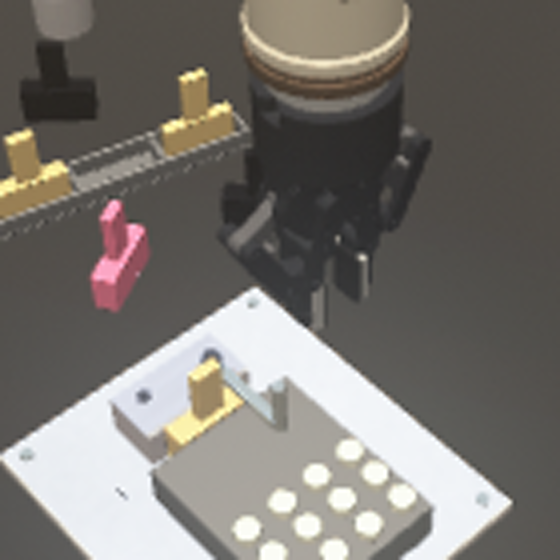

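View pics/t15.png

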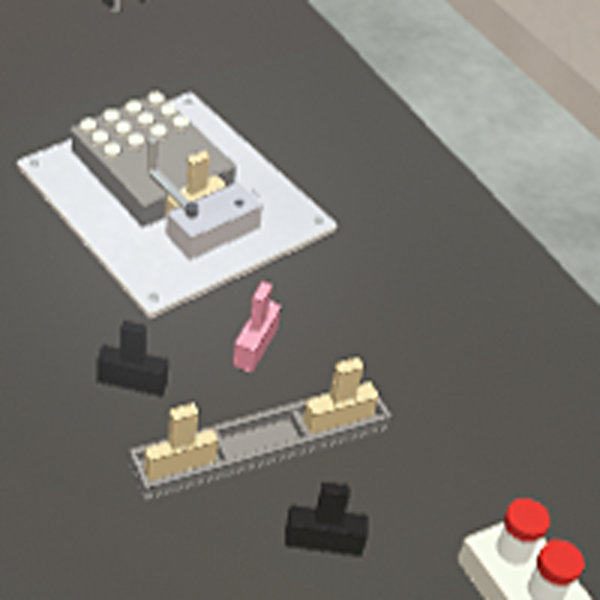

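```bash
python3 -c "
from workcell import finish_job; print(finish_job())"
```

```text
the job is handed in; nothing more can be done
None
```

The thick (20 mm) spacer is in the gap, down on the deck, with the keeper bar swung across it. I handed the job in at about 22 s.

- **Choosing the spacer:** The wrist pictures put the gap at about 22 mm, so I took it as 21.5 mm. They also showed the thick spacer in the tray's middle compartment. Because of that measurement I tried only the thick one in the gap, not all three.
- **Seating:** It slid in without force after one sideways correction of about 2 mm. Tool height puts its underside at the deck's top, with about 5 N at contact. It stands roughly 1–2 mm from the gap's centre, within the 9 mm allowed. In the last pictures its plate looked level with the stop's top.
- **Keeper:** I moved it by its pin to its end. The tool then stopped moving while the force rose to about 9 N. The last check puts the bar at about 99.2° in world axes, against about 99.8° expected for fully across, which is within measuring error.
- **Rest of the bench:** The thin and middle spacers stand in the tray. The pink and black look-alikes and the tube stand looked undisturbed. The jar and driver were not checked closely at the end, but the arm went near neither of them except well above the jar. The gripper ended clear of everything.

The one disagreement was early on: two wrist-camera estimates of the gap's centre differed by about 2 mm, which the second look and correction settled. No other check failed.

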